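# Stock bottles back to their drip dishes

### The arm

A 7-joint arm with a two-finger parallel gripper is mounted at the origin on the work surface. World frame = base frame: x ahead of the robot, y to its left, z up, the work surface at z = 0. Lengths are in m, angles in rad, forces in N, time in s.
With the tool pointing down it reaches from about 0.35 to 0.9 m from the base axis. Payload 8.1 kg.
Tool frame: the origin (TCP) lies midway between the tips of the shut fingers; the grasp point (between the pads) lies 19 mm behind it; z points along the fingers, y is the line along which they close (so a half turn about z gives the same grasp; the last joint's range is limited). The gripper opens to 92 mm and grips with 3 to 60 N. Pads are 19 mm wide; open, the fingers measure 130 mm over their backs; the gripper's body (75 mm by 190 mm) begins 47 mm behind the grasp point.
Start: joints at [1.145, 0.434, 0.025, 1.573, -0.012, 1.134, -0.075], TCP at [0.198, -0.593, 0.227] pointing down, gripper open.
Joint ranges: [-2.62, 2.62], [-0.44, 2.09], [-1.27, 1.32], [0.08, 2.57], [-1.32, 4.46], [0.12, 2], [-2.74, 2.74]. Speed limits (rad/s): [2.22, 2.22, 3.01, 3.01, 3.14, 3.14, 3.14].

### API

Orientations are given as a rotation vector (axis times angle).
In Python, from cell import arm gives the robot as it stands.
- The arm moves only by the tool carry_out, never from a script. Its arguments are lists of equal length, an entry for each row: "claw": the finger opening in cm, from 0 to 9.18; "delta_pos": the shift along the tool's x, y, z in cm, a list of three; "angular": the turn, a rotation vector about the tool's x, y, z in rad, a list of three. In form: {"claw": [claw, ...], "delta_pos": [[dx, dy, dz], ...], "angular": [[ax, ay, az], ...]}. A call has 1 to 20 rows; each row shifts and turns the commanded pose from where the row before left it, along the tool's axes as they then stand; what a row does not reach is not made up. A row lasts 1/10 s, in which the tool goes at most 50 mm and 8.59 degrees, less where a joint would pass 70% of its speed; a pose out of reach is approached as far as the arm can. A call with a gripper value outside its range is refused whole. The fingers move at their own pace and stop on an object; "force" is the grip in N (left out, the last holds). Time passes only in rows, so rows that do not move let the fingers close. It gives the time, the measured TCP pose, the force, the opening and the grip force at its end, in the units of the state.
- arm.observe(): the state, without advancing time (a new reading comes with each control period).
- arm.get_image(name): name is "scene" or "top" or "wrist"; returns a dict with "frame" (420x560x3 uint8, red, green, blue), "mtx" (3x3 intrinsics, pixels), "T" (4x4, takes a point from camera to world coordinates). Camera axes: x right, y down, z forward; pixel columns grow to the right and rows downward; lengths in m; the calibration is good to about 2 mm. A picture is of the moment at which its call begins. There is no depth.
- arm.sign_off(): hands the job in; it is judged then, once.
Trained networks look in a picture, given as the dict that the camera call returned (one of the last four; its "shot" number tells which), for a name from the list of things; names that differ only in an ending like _2 or _b are one class to them, and where a whole thing is asked for, a point or a joint stands for the part that bears it (a point fixed in the world has none). Each returns a list of dicts, best first, with "conf" (0 to 1); they miss things now and then, are a little off and sometimes report something else, mostly with a low value. They report only what shows in the picture. A call takes as long as a camera call. They do not tell look-alikes from the thing itself.
- arm.look_for(label, picture): "centre" ([column, row] as shares, 0 to 1, of the picture: columns of its width, rows of its height, amid what is visible of it).
- arm.trace(label, picture): "region" (420x560 bool, what is visible of it) and "centre" ([column, row] as shares, 0 to 1, of the picture: columns of its width, rows of its height, amid what is visible of it).
- arm.place_of(label, picture): "centre" ([column, row] as shares, 0 to 1, of the picture: columns of its width, rows of its height: a listed point, or the origin of a listed thing).
The state is a dict: "clock": time; "joints": joint angles; "dq": joint speeds; "joint_efforts": joint torques, N m; "position": TCP position; "ee_rot": TCP orientation; "force": force on the tool from outside, world axes, zero at the start; "ft_torque": the same for the moment, N m; "width": opening from 0.0 (shut) to 1.0 (fully open); "gripper_force": force on a finger pad.
Only numpy, scipy, OpenCV 4.12 (cv2) and the standard library are available. Lean on these libraries where they do the work, as an engineer would, in place of code of your own. Each camera call takes 0.05 s, during which the arm holds its last target. There are 200 camera calls.

### The job

Put the four narrow-necked amber stock bottles back in their steel drip dishes: round bottles in the round dishes, square bottles in the square ones, the large in the large and the small in the small, each standing upright and flat on the floor of its dish. Keep the bottles upright, set them down without dropping them, and leave the two wide-lidded amber jars where they stand.

Things in the scene. Friction and masses are not known exactly. Their poses are not given: they have to be found in the camera images.
- round_small: Small amber glass bottle, round (44 mm across) body, 86 mm tall, about 130 g. Straight sides up to 46 mm, sloping shoulder to 58 mm, neck 22 mm across to 64 mm, round black cap 28 mm across from 64 to 86 mm (grip the cap or the body). Loose, standing upright. Origin: centre of its underside; z up its axis; yaw means nothing.
- round_large: Large amber glass bottle, round (62 mm across) body, 126 mm tall, about 360 g. Straight sides up to 80 mm, sloping shoulder to 98 mm, neck 22 mm across to 104 mm, round black cap 28 mm across from 104 to 126 mm (grip the cap or the body). Loose, standing upright. Origin: centre of its underside; z up its axis; yaw means nothing.
- square_small: Small amber glass bottle, square (40 by 40 mm) body, 86 mm tall, about 130 g. Straight sides up to 46 mm, sloping shoulder to 58 mm, neck 22 mm across to 64 mm, round black cap 28 mm across from 64 to 86 mm (grip the cap or the body). Loose, standing upright. Origin: centre of its underside; z up its axis, x and y square to its flat sides.
- square_large: Large amber glass bottle, square (56 by 56 mm) body, 126 mm tall, about 360 g. Straight sides up to 80 mm, sloping shoulder to 98 mm, neck 22 mm across to 104 mm, round black cap 28 mm across from 104 to 126 mm (grip the cap or the body). Loose, standing upright. Origin: centre of its underside; z up its axis, x and y square to its flat sides.
- dish_round_small: Small round stainless-steel drip dish, open and shallow: inside 60 mm across, outside 66 mm across, rim 12 mm high, floor 3 mm thick. Fixed to the table, empty at the start; place of the small round bottle, with 8 mm to spare all round. Origin: centre of its underside, on the table; z up; yaw means nothing.
- dish_round_large: Large round stainless-steel drip dish, open and shallow: inside 78 mm across, outside 84 mm across, rim 12 mm high, floor 3 mm thick. Fixed to the table, empty at the start; place of the large round bottle, with 8 mm to spare all round. Origin: centre of its underside, on the table; z up; yaw means nothing.
- dish_square_small: Small square stainless-steel drip dish, open and shallow: inside 56 by 56 mm, outside 62 by 62 mm, rim 12 mm high, floor 3 mm thick. Fixed to the table, empty at the start; place of the small square bottle, with 8 mm to spare all round. Origin: centre of its underside, on the table; z up, x and y square to its sides.
- dish_square_large: Large square stainless-steel drip dish, open and shallow: inside 72 by 72 mm, outside 78 by 78 mm, rim 12 mm high, floor 3 mm thick. Fixed to the table, empty at the start; place of the large square bottle, with 8 mm to spare all round. Origin: centre of its underside, on the table; z up, x and y square to its sides.
- jar_small: Small amber ointment jar, straight cylinder without neck, 52 mm across, 56 mm tall, flat black lid as wide as the jar. Loose; not part of the job. Origin: centre of its underside.
- jar_large: Large amber ointment jar, straight cylinder without neck, 64 mm across, 70 mm tall, flat black lid as wide as the jar. Loose; not part of the job. Origin: centre of its underside. Also among these things, fixed: a white mortar with pestle, 90 mm across, 100 mm high, 0.45 m straight ahead of the robot's base; pen, spatula, box and pad up to 16 mm high.
There are look-alikes about, which are no part of the job. Leave any blue or purple look-alike of the dish_round_small alone.

How it is judged:
By the outcome, as a careful person would: the job done as asked, in the order asked, and still so for the second after the job is handed in, with the robot touching nothing.
It also fails if it takes over 96 s, if anything falls off the work surface, if the arm or the gripper's body presses on something with over 40 N, if the wrist force passes 120 N, or if a joint passes its speed limit or range.

## Working session

There is one attempt and no reset: what is moved stays moved. The work goes in short steps, Python scripts to look and compute and a tool call to move; the robot and the scene stay as the last step left them, time stands still between calls to the robot, and variables do not carry over. Pictures are saved under pics/ and viewed, at most 14 in all, crops included, and the job is handed in when it is done.

Besides the shell and the picture viewer there is one more tool, called as a command line: name --argument value ..., lists and objects as JSON in quotes. carry_out: Moves the arm, as the interface text tells. Its arguments: {"type":"object","properties":{"claw":{"type":"array","items":{"type":"number"}},"delta_pos":{"type":"array","items":{"type":"array","items":{"type":"number"}}},"angular":{"type":"array","items":{"type":"array","items":{"type":"number"}}},"force":{"type":"number"}},"required":["claw","delta_pos","angular"]}

```bash
mkdir -p pics; ls; cat > h.py <<'E'
import numpy as np, cv2
from cell import arm
from scipy.spatial.transform import Rotation as R
def save(p,n): cv2.imwrite('pics/'+n+'.png',cv2.cvtColor(p['frame'],cv2.COLOR_RGB2BGR))
def ray(p,c):
    d=np.linalg.inv(p['mtx'])@[c[0]*560,c[1]*420,1]; d=p['T'][:3,:3]@d
    return p['T'][:3,3],d/np.linalg.norm(d)
def onz(p,c,z):
    o,d=ray(p,c); return o+d*(z-o[2])/d[2]
def tri(rs):
    A=sum(np.eye(3)-np.outer(d,d) for o,d in rs); b=sum((np.eye(3)-np.outer(d,d))@o for o,d in rs)
    return np.linalg.solve(A,b)
E
python3 - <<'E'
from h import *
np.set_printoptions(precision=3,suppress=True)
t=arm.get_image('top');s=arm.get_image('scene')
save(t,'top0');save(s,'scene0')
st=arm.observe();print(st['position'],st['ee_rot'],st['width'],R.from_rotvec(st['ee_rot']).as_matrix())
print(t['T'],s['T'])
for n in ['round_small','round_large','square_small','square_large','dish_round_small','dish_round_large','dish_square_small','dish_square_large','jar_small','jar_large']:
    for p,k in((t,'top'),(s,'scene')):
        for r in arm.place_of(n,p):
            if r['conf']>.2: print(n,k,round(r['conf'],2),np.array(r['centre'])*[560,420],onz(p,r['centre'],0))
E
```

```text
pics
[ 0.198 -0.592  0.226] [-3.099 -0.504  0.001] 0.998307964134968 [[ 0.948  0.317 -0.001]
 [ 0.317 -0.948  0.001]
 [-0.    -0.001 -1.   ]]
[[ 0.01  -0.982  0.187  0.284]
 [-1.    -0.01   0.005  0.014]
 [-0.003 -0.187 -0.982  1.322]
 [ 0.     0.     0.     1.   ]] [[ 0.684  0.421 -0.595  1.26 ]
 [ 0.729 -0.39   0.562 -0.66 ]
 [ 0.005 -0.819 -0.574  0.734]
 [ 0.     0.     0.     1.   ]]
round_small top 0.68 [186.424 275.898] [0.341 0.289 0.   ]
round_small scene 0.8 [299.992 166.11 ] [0.349 0.276 0.   ]
round_small scene 0.68 [226.408 298.62 ] [ 0.641 -0.231 -0.   ]
round_small scene 0.43 [132.72 244.02] [ 0.345 -0.282  0.   ]
round_large top 0.77 [161.224 196.098] [0.56 0.37 0.  ]
round_large scene 0.65 [371.392 182.196] [0.553 0.36  0.   ]
square_small top 0.81 [354.704 247.002] [ 0.423 -0.166  0.   ]
square_small scene 0.71 [193.984 242.298] [ 0.439 -0.171  0.   ]
square_large top 0.75 [397.6   273.294] [ 0.353 -0.281  0.   ]
square_large scene 0.65 [132.608 245.196] [ 0.349 -0.284  0.   ]
dish_round_small top 0.94 [210.28  169.386] [0.638 0.236 0.   ]
dish_round_small top 0.83 
[... 434 characters left out ...]
h_round_large scene 0.95 [336.224 244.482] [0.675 0.072 0.   ]
dish_square_small top 0.78 [324.184 167.286] [ 0.647 -0.084  0.   ]
dish_square_small top 0.52 [211.68  171.696] [ 0.631  0.232 -0.   ]
dish_square_small scene 0.95 [281.68 268.59] [ 0.65  -0.083  0.   ]
dish_square_large top 0.83 [374.416 169.092] [ 0.643 -0.225  0.   ]
dish_square_large scene 0.85 [227.416 295.512] [ 0.635 -0.224  0.   ]
jar_small top 0.9 [234.92  242.508] [0.432 0.161 0.   ]
jar_small scene 0.57 [291.592 191.016] [0.432 0.16  0.   ]
jar_large top 0.86 [434.224 203.406] [ 0.546 -0.388  0.   ]
jar_large scene 0.75 [139.216 310.506] [ 0.548 -0.381  0.   ]
jar_large scene 0.35 [289.52  192.486] [0.434 0.15  0.   ]
```

View pics/top0.png

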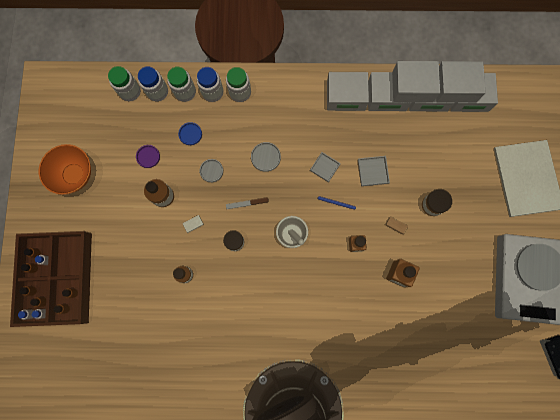

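View pics/scene0.png

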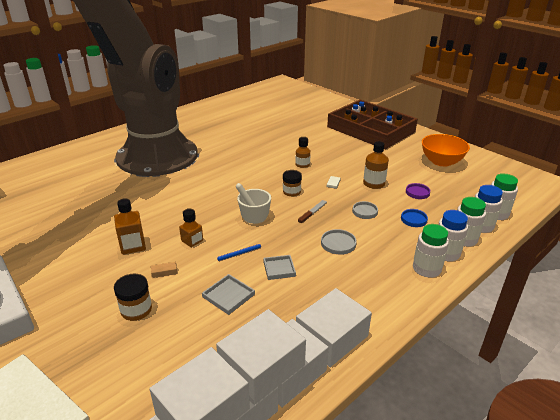

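```bash
cat >> h.py <<'E'
from scipy.optimize import minimize
def model(n,a):
    sq='square' in n; sm='small' in n
    def ring(r,z,s):
        if s: q=np.array([[1,1],[-1,1],[-1,-1],[1,-1]])*r; c,d=np.cos(a),np.sin(a); q=q@np.array([[c,d],[-d,c]])
        else: t=np.linspace(0,2*np.pi,32); q=r*np.c_[np.cos(t),np.sin(t)]
        return np.c_[q,np.full(len(q),z)]
    if n.startswith('dish'):
        r=.031 if sq and sm else .039 if sq else .033 if sm else .042
        return [np.r_[ring(r,0,sq),ring(r,.012,sq)]]
    r=.02 if sq and sm else .028 if sq else .022 if sm else .031
    h=(.046,.058,.064,.086) if sm else (.08,.098,.104,.126)
    return [np.r_[ring(r,0,sq),ring(r,h[0],sq)],np.r_[ring(r,h[0],sq),ring(.011,h[1],0)],np.r_[ring(.011,h[1],0),ring(.011,h[2],0)],np.r_[ring(.014,h[2],0),ring(.014,h[3],0)]]
def proj(p,X):
    c=(X-p['T'][:3,3])@p['T'][:3,:3]; c=c@p['mtx'].T; return c[:,:2]/c[:,2:]
S=4
def cost(v,n,obs):
    out=0
    for p,m in obs:
        im=np.zeros((420*S,560*S),np.uint8)
        for X in model(n,v[3]):
            q=proj(p,X+v[:3]); h=cv2.convexHull(np.round((q+.5)*S).astype(np.int32)); cv2.fillConvexPoly(im,h,1)
        r=im.astype(bool); out+=1-(r&m).sum()/max(1,(r|m).sum())
    return out/len(obs)
def fit(n,obs,x0,yaws):
    obs=[(p,np.kron(m,np.ones((S,S),bool))) for p,m in obs]
    best=None
    for y in yaws:
        v=np.r_[x0,y]
        o=minimize(cost,v,(n,obs),method='Nelder-Mead',options=dict(initial_simplex=np.r_[[v],v+np.diag([.006,.006,.006,.2])],maxfev=120,xatol=2e-4,fatol=1e-4))
        if best is None or o.fun<best.fun: best=o
    return best
E
cat > m.py <<'E'
from h import *
np.set_printoptions(precision=4,suppress=True)
t=arm.get_image('top');s=arm.get_image('scene')
X={'round_small':(.345,.282),'round_large':(.556,.365),'square_small':(.43,-.168),'square_large':(.351,-.283),'dish_round_small':(.636,.234),'dish_round_large':(.673,.072),'dish_square_small':(.648,-.084),'dish_square_large':(.64,-.225)}
for n,x in X.items():
    obs=[];cs=[]
    for p in(t,s):
        g=proj(p,np.array([[*x,0 if 'dish' in n else .04]]))[0]
        rs=[r for r in arm.trace(n,p) if r['region'].any() and np.hypot(*(np.array(r['centre'])*[560,420]-g))<20]
        if rs: obs.append((p,rs[0]['region'])); cs.append((round(rs[0]['conf'],2)))
    if not obs: print(n,'none');continue
    o=fit(n,obs,[*x,0],[0,.4,.8,1.2] if 'sq' in n else [0]); print(n,cs,o.x,np.rad2deg(o.x[3]),round(o.fun,3))
E
time python3 m.py
```

```text
round_small [0.86, 0.94] [ 0.3441  0.2922 -0.0004 -0.1366] -7.826810719645791 0.122
round_large [0.57, 0.79] [ 0.5588  0.3639  0.0035 -0.0257] -1.4702354532686754 0.082
square_small [0.48, 0.88] [ 0.4316 -0.1698 -0.0014  0.0139] 0.7963072513322628 0.161
square_large none
dish_round_small [0.92, 0.87] [0.6335 0.2317 0.     0.2616] 14.985834880916105 0.09
dish_round_large [0.76, 0.75] [ 0.6747  0.0796  0.0007 -0.0585] -3.3515558386936197 0.077
dish_square_small [0.86, 0.87] [ 0.6475 -0.0848 -0.0013  1.0046] 57.557883518303655 0.119
dish_square_large [0.95, 0.7] [ 0.6368 -0.2214  0.0014  1.6735] 95.88281997442739 0.065
real	0m27.032s
user	0m15.282s
sys	0m8.238s
```

carry_out --claw '[9,9,9,9,9,9,9,9,9,9,9,9,9,9]' --delta_pos '[[2,-2,-0.7],[2,-2,-0.7],[2,-2,-0.7],[2,-2,-0.7],[2,-2,-0.7],[2,-2,-0.7],[2,-2,-0.7],[2,-2,-0.7],[2,-2,-0.7],[2,-2,-0.7],[2,-2,-0.7],[2,-2,-0.7],[0,0,0],[0,0,0]]' --angular '[[0,0,0],[0,0,0],[0,0,0],[0,0,0],[0,0,0],[0,0,0],[0,0,0],[0,0,0],[0,0,0],[0,0,0],[0,0,0],[0,0,0],[0,0,0],[0,0,0]]' --force 25

```text
clock: 3.4
position: [0.3499, -0.2888, 0.311]
ee_rot: [3.1, 0.507, 0.0]
force: [-0.0, -0.2, -0.1]
width: 0.98
gripper_force: 0.0
```

```bash
cat > w.py <<'E'
import sys
from h import *
np.set_printoptions(precision=4,suppress=True)
# usage: w.py pic label x y [label x y ...]; fits all labels with wrist+top+scene traces
st=arm.observe(); print('tcp',st['position'],'rot',st['ee_rot'],'w',round(st['width']*9.18,2),'t',st['clock'],'j',st['joints'])
w=arm.get_image('wrist'); t=arm.get_image('top'); s=arm.get_image('scene')
if sys.argv[1]!='-': save(w,sys.argv[1])
a=sys.argv[2:]
for i in range(0,len(a),3):
    n=a[i];x=[float(a[i+1]),float(a[i+2])];obs=[];cs=[]
    for k,p in(('w',w),('t',t),('s',s)):
        g=proj(p,np.array([[*x,0 if 'dish' in n else .04]]))[0]
        rs=[r for r in arm.trace(n,p) if r['region'].any() and np.hypot(*(np.array(r['centre'])*[560,420]-g))<(70 if k=='w' else 20)]
        if rs: obs.append((p,rs[0]['region'])); cs.append((k,round(rs[0]['conf'],2)))
    if not obs: print(n,'none');continue
    o=fit(n,obs,[*x,0],[0,.4,.8,1.2] if 'sq' in n else [0]); print(n,cs,o.x[:3],round(np.rad2deg(o.x[3])),round(o.fun,3), 'only-w' if len(obs)==1 else '')
    if cs[0][0]=='w':
        f=lambda v:cost([v[0],v[1],0,v[2]],n,[(obs[0][0],np.kron(obs[0][1],np.ones((S,S),bool)))])
        best=min((minimize(f,[*o.x[:2],y],method='Nelder-Mead',options=dict(initial_simplex=np.array([[*o.x[:2],y]]*4)+np.r_[[[0,0,0]],np.diag([.004,.004,.15])],maxfev=100)) for y in ([o.x[3],0,.4,.8,1.2] if 'sq' in n else [0])),key=lambda r:r.fun)
        print('   wrist alone z=0:',best.x[:2],round(np.rad2deg(best.x[2])%90),round(best.fun,3))
E
python3 w.py w1 square_large .351 -.283 square_small .4316 -.1698; python3 - <<'E'
from h import *
print(arm.get_image('wrist')['T'].round(3))
E
```

```text
tcp [ 0.3499 -0.2888  0.311 ] rot [3.0997 0.5067 0.0005] w 9.0 t 3.4 j [ 0.724   0.0972 -0.1664  1.8219  0.0175  1.2232 -0.6942]
square_large [('w', 0.74), ('t', 0.6), ('s', 0.82)] [ 0.3517 -0.2833 -0.0029] 65 0.253 
   wrist alone z=0: [ 0.3528 -0.2822] 67 0.039
square_small [('w', 0.92), ('t', 0.78), ('s', 0.84)] [ 0.4313 -0.1688 -0.0004] 2 0.119 
   wrist alone z=0: [ 0.4312 -0.1687] 4 0.053
[[ 0.316 -0.909 -0.27   0.424]
 [-0.949 -0.304 -0.089 -0.266]
 [-0.001  0.284 -0.959  0.469]
 [ 0.     0.     0.     1.   ]]
```

View pics/w1.png

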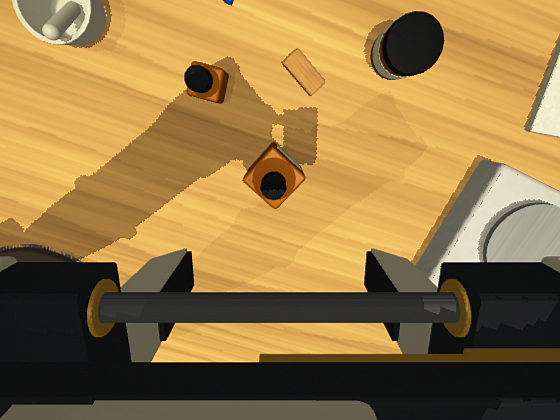

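carry_out --claw '[6,6,6,6,6,6,6,6,6,6,6,6,1.5,1.5,1.5,1.5,1.5,1.5]' --delta_pos '[[0.45,-0.5,1],[0,0,2],[0,0,2],[0,0,2],[0,0,2],[0,0,2],[0,0,2],[0,0,2],[0,0,2],[0,0,2],[0,0,2.1],[0,0,0],[0,0,0],[0,0,0],[0,0,0],[0,0,0],[0,0,0],[0,0,0]]' --angular '[[0,0,0],[0,0,0],[0,0,0],[0,0,0],[0,0,0],[0,0,0],[0,0,0],[0,0,0],[0,0,0],[0,0,0],[0,0,0],[0,0,0],[0,0,0],[0,0,0],[0,0,0],[0,0,0],[0,0,0],[0,0,0]]' --force 25

```text
clock: 5.7
position: [0.3526, -0.2827, 0.1002]
ee_rot: [3.101, 0.505, 0.001]
force: [-1.7, 1.5, 6.2]
width: 0.3
gripper_force: 25.0
```

carry_out --claw '[1.5,1.5,1.5,1.5,1.5,1.5,1.5,1.5,1.5,1.5,1.5,1.5,1.5,1.5,1.5,1.5,1.5,1.5,1.5,1.5]' --delta_pos '[[0,0,-0.5],[0,0,-1],[0,0,-1],[0,0,-1.5],[0,0,-1.5],[0,0,-1.5],[0,0,-1],[0.5,0.6,0],[1,1.2,0],[1.5,1.8,0],[1.5,1.8,0],[1.5,1.8,0],[1.5,1.8,0],[1.5,1.8,0],[1.5,1.8,0],[1.5,1.8,0],[1.0,1.6,0],[0.5,1.0,0],[0,0,0],[0,0,0]]' --angular '[[0,0,0],[0,0,-0.06],[0,0,-0.1],[0,0,-0.1],[0,0,-0.1],[0,0,-0.1],[0,0,-0.064],[0,0,0],[0,0,0],[0,0,0],[0,0,0],[0,0,0],[0,0,0],[0,0,0],[0,0,0],[0,0,0],[0,0,0],[0,0,0],[0,0,0],[0,0,0]]'

```text
clock: 7.7
position: [0.5687, -0.2942, 0.1788]
ee_rot: [-2.864, -1.289, 0.002]
force: [-0.3, -0.3, -4.6]
width: 0.295
gripper_force: 25.0
```

```bash
python3 w.py w2 dish_square_large .637 -.222 dish_square_small .648 -.0845
```

```text
tcp [ 0.5687 -0.2942  0.1788] rot [-2.8636 -1.2893  0.0022] w 2.71 t 7.7 j [ 0.5784  0.5196 -0.2782  1.5721  0.1559  1.0736 -0.4644]
dish_square_large [('w', 0.78), ('t', 0.57), ('s', 0.97)] [ 0.6367 -0.2202  0.0003] 96 0.046 
   wrist alone z=0: [ 0.637  -0.2195] 7 0.018
dish_square_small [('t', 0.65), ('s', 0.7)] [ 0.6481 -0.0865  0.0016] -32 0.078
```

View pics/w2.png

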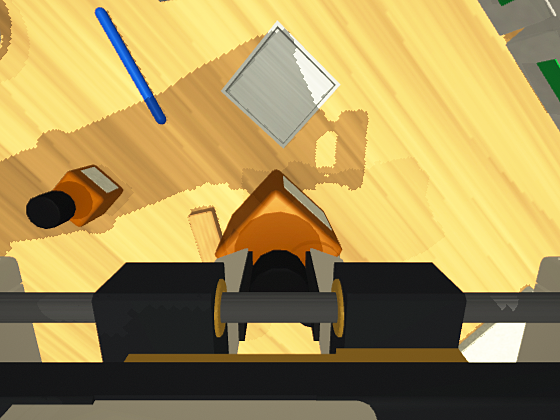

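carry_out --claw '[1.5,1.5,1.5,1.5,1.5,1.5,1.5,1.5,1.5,1.5,1.5,1.5,1.5,1.5,1.5,1.5,1.5,1.5]' --delta_pos '[[0.7,0,0],[1.4,0,0],[1.8,0,0],[1.8,0.1,0],[1.8,0.1,0],[1.4,0,0],[0.8,0,0],[0.4,0,0],[0,0,0.8],[0,0,1.2],[0,0,1.4],[0,0,1.4],[0,0,1],[0,0,0.7],[0,0,0.4],[0,0,0.3],[0,0,0.2],[0,0,0]]' --angular '[[0,0,0],[0,0,0],[0,0,0],[0,0,0],[0,0,0],[0,0,0],[0,0,0],[0,0,0],[0,0,0],[0,0,0],[0,0,0],[0,0,0],[0,0,0],[0,0,0],[0,0,0],[0,0,0],[0,0,0],[0,0,0]]'

```text
clock: 9.95
position: [0.6377, -0.22, 0.1058]
ee_rot: [2.864, 1.291, 0.0]
force: [-0.2, 0.1, -4.5]
width: 0.3
gripper_force: 25.0
```

Still hanging (−4.5 N), about 2 mm to go.

carry_out --claw '[1.5,1.5,1.5,1.5]' --delta_pos '[[0,0,0.1],[0,0,0.1],[0,0,0.05],[0,0,0]]' --angular '[[0,0,0],[0,0,0],[0,0,0],[0,0,0]]'

```text
clock: 10.35
position: [0.6377, -0.22, 0.1035]
ee_rot: [2.864, 1.291, 0.0]
force: [-0.4, 0.2, -2.4]
width: 0.298
gripper_force: 25.0
```

carry_out --claw '[1.5,4,6,6,6,6,6,6,6,6,6,6,6,6,6,6,6,6,6,6]' --delta_pos '[[0,0,0.05],[0,0,0],[0,0,0],[0,0,0],[0,0,0],[0,0,-1],[0,0,-2],[0,0,-3],[0,0,-3],[0,0,-3],[0,0,0],[-1.1,-2.1,0],[-1.1,-2.1,0],[-1.1,-2.1,0],[-1.1,-2.1,0],[-1.1,-2.1,0],[-1.1,-2.1,0],[-1.1,-2.1,0],[-1.1,-2.1,0],[-1.05,-2.05,0]]' --angular '[[0,0,0],[0,0,0],[0,0,0],[0,0,0],[0,0,0],[0,0,0],[0,0,0],[0,0,0],[0,0,0],[0,0,0],[0,0,0],[0,0,0],[0,0,0],[0,0,0],[0,0,0],[0,0,0],[0,0,0],[0,0,0],[0,0,0],[0,0,0]]'

```text
clock: 12.35
position: [0.43, -0.1686, 0.2228]
ee_rot: [2.864, 1.291, -0.0]
force: [-0.1, 0.3, 0.1]
width: 0.657
gripper_force: 0.0
```

```bash
python3 w.py w3 square_small .4312 -.1687 square_large .637 -.22 dish_square_small .648 -.0865
```

```text
tcp [ 0.43   -0.1686  0.2228] rot [ 2.8641  1.2906 -0.    ] w 6.03 t 12.35 j [ 0.5464  0.1988 -0.3363  1.9366  0.0768  1.0183 -0.5483]
square_small [('w', 0.96), ('s', 0.8)] [ 0.4305 -0.169  -0.0029] 4 0.109 
   wrist alone z=0: [ 0.4312 -0.1683] 6 0.059
square_large [('w', 0.75), ('t', 0.67), ('s', 0.69)] [ 0.637  -0.2213  0.0023] 5 0.129 
   wrist alone z=0: [ 0.6385 -0.2216] 4 0.046
dish_square_small [('w', 0.67), ('t', 0.79), ('s', 0.69)] [ 0.6477 -0.0847  0.0004] -33 0.095 
   wrist alone z=0: [ 0.6479 -0.0845] 58 0.032
```

View pics/w3.png

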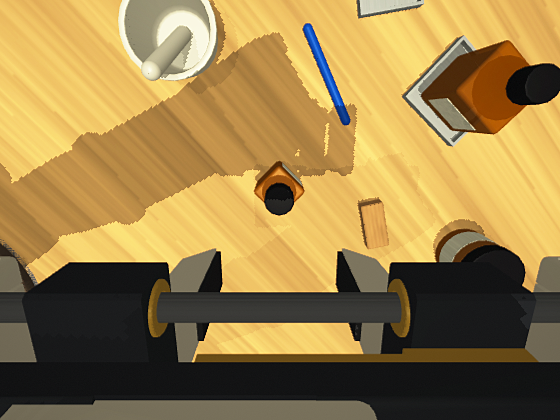

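carry_out --claw '[6,6,6,6,6,6,6,6,6,6,1.5,1.5,1.5,1.5,1.5,1.5]' --delta_pos '[[0.1,0,1.3],[0,0,2],[0,0,2],[0,0,2],[0,0,2],[0,0,2],[0,0,2],[0,0,2],[0,0,1],[0,0,0],[0,0,0],[0,0,0],[0,0,0],[0,0,0],[0,0,0],[0,0,0]]' --angular '[[0,0,0],[0,0,0],[0,0,0],[0,0,0],[0,0,0],[0,0,0],[0,0,0],[0,0,0],[0,0,0],[0,0,0],[0,0,0],[0,0,0],[0,0,0],[0,0,0],[0,0,0],[0,0,0]]'

```text
clock: 14.55
position: [0.432, -0.1682, 0.06]
ee_rot: [2.864, 1.291, 0.001]
force: [-0.7, 0.8, 4.6]
width: 0.297
gripper_force: 25.0
```

carry_out --claw '[1.5,1.5,1.5,1.5,1.5,1.5,1.5,1.5,1.5,1.5,1.5,1.5,1.5,1.5,1.5,1.5,1.5,1.5,1.5,1.5]' --delta_pos '[[0,0,-0.5],[0,0,-1],[0,0,-1.5],[0,0,-1.5],[0,0,-1.5],[0,0,-1],[0,0,0],[1,-0.2,0],[1.8,-0.3,0],[2.3,-0.4,0],[2.3,-0.4,0],[2.3,-0.4,0],[2.3,-0.4,0],[2.3,-0.4,0],[2.3,-0.4,0],[2.3,-0.4,0],[1.9,-0.3,0],[1.2,-0.2,0],[0.8,-0.1,0],[0,0,0]]' --angular '[[0,0,0],[0,0,0.105],[0,0,0.11],[0,0,0.11],[0,0,0.11],[0,0,0.11],[0,0,0.1],[0,0,0],[0,0,0],[0,0,0],[0,0,0],[0,0,0],[0,0,0],[0,0,0],[0,0,0],[0,0,0],[0,0,0],[0,0,0],[0,0,0],[0,0,0]]'

```text
clock: 16.55
position: [0.6479, -0.0837, 0.1293]
ee_rot: [-3.125, -0.319, 0.0]
force: [-0.1, 1.5, -1.3]
width: 0.299
gripper_force: 25.0
```

```bash
python3 w.py w4 dish_square_small .648 -.0845
```

```text
tcp [ 0.6479 -0.0837  0.1293] rot [-3.125  -0.3187  0.0004] w 2.75 t 16.55 j [ 0.146   0.5737 -0.1513  1.5987  0.0984  0.9771 -1.4042]
dish_square_small [('w', 0.67), ('t', 0.75)] [ 0.6478 -0.0845 -0.0004] 58 0.567 
   wrist alone z=0: [ 0.6479 -0.0845] 58 0.406
```

View pics/w4.png

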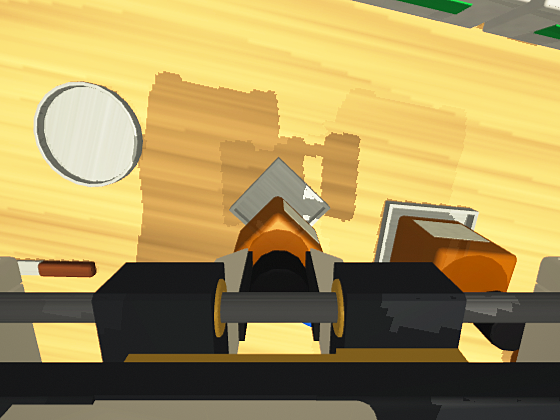

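carry_out --claw '[1.5,1.5,1.5,1.5,1.5,1.5,1.5,1.5,1.5,1.5,1.5]' --delta_pos '[[0,0.1,0.8],[0,0,1.2],[0,0,1.4],[0,0,1.2],[0,0,0.9],[0,0,0.5],[0,0,0.3],[0,0,0.15],[0,0,0.1],[0,0,0.1],[0,0,0]]' --angular '[[0,0,0],[0,0,0],[0,0,0],[0,0,0],[0,0,0],[0,0,0],[0,0,0],[0,0,0],[0,0,0],[0,0,0],[0,0,0]]'

```text
clock: 17.95
position: [0.6477, -0.0853, 0.0635]
ee_rot: [3.126, 0.316, 0.001]
force: [0.2, -0.1, -1.0]
width: 0.295
gripper_force: 25.0
```

carry_out --claw '[1.5,4,6,6,6,6,6,6,6,6,6,6,6,6]' --delta_pos '[[0,0,0.05],[0,0,0],[0,0,0],[0,0,0],[0,0,0],[0,0,-1],[0,0,-2],[0,0,-3],[0,0,-3],[0,0,-3],[0,0,-3],[0,0,-2],[0,0,0],[0,0,0]]' --angular '[[0,0,0],[0,0,0],[0,0,0],[0,0,0],[0,0,0],[0,0,0],[0,0,0],[0,0,-0.125],[0,0,-0.13],[0,0,-0.13],[0,0,-0.13],[0,0,-0.13],[0,0,-0.14],[0,0,0]]'

```text
clock: 19.35
position: [0.6479, -0.0854, 0.2342]
ee_rot: [2.765, 1.49, 0.002]
force: [-0.2, -1.1, -0.4]
width: 0.65
gripper_force: 0.0
```

carry_out --claw '[6,6,6,6,6,6,6,6,6,6,6,6,6,6,6,6]' --delta_pos '[[0.6,-1.9,0],[1,-3.1,0],[1.1,-3.4,0],[1.1,-3.4,0],[1.1,-3.4,0],[1.1,-3.4,0],[1.1,-3.4,0],[1.1,-3.4,0],[1.1,-3.4,0],[1.1,-3.4,0],[1.1,-3.4,0],[1.1,-3.4,0],[1,-3.1,0],[0.6,-1.9,0],[0.3,-1.3,0],[0,0,0]]' --angular '[[0,0,0],[0,0,0],[0,0,0],[0,0,0],[0,0,0],[0,0,0],[0,0,0],[0,0,0],[0,0,0],[0,0,0],[0,0,0],[0,0,0],[0,0,0],[0,0,0],[0,0,0],[0,0,0]]'

```text
clock: 20.95
position: [0.348, 0.2867, 0.2327]
ee_rot: [-2.767, -1.487, 0.001]
force: [0.7, -0.4, 0.4]
width: 0.652
gripper_force: 0.0
```

```bash
python3 w.py w5 round_small .344 .288 square_small .648 -.0845 dish_round_small .634 .232
```

```text
tcp [0.348  0.2867 0.2327] rot [-2.7669 -1.487   0.0008] w 5.99 t 20.95 j [-0.2845  0.2034 -0.6044  1.9283  0.1321  1.0493 -1.5299]
round_small [('w', 0.55), ('t', 0.56), ('s', 0.88)] [ 0.3439  0.2928 -0.002 ] 3 0.223 
   wrist alone z=0: [0.3451 0.2941] 89 0.039
square_small [('t', 0.83), ('s', 0.69)] [ 0.6459 -0.0862  0.0044] 56 0.107 
dish_round_small [('w', 0.93), ('t', 0.65), ('s', 0.85)] [0.6339 0.2332 0.    ] 5 0.067 
   wrist alone z=0: [0.6344 0.2331] 3 0.033
```

View pics/w5.png

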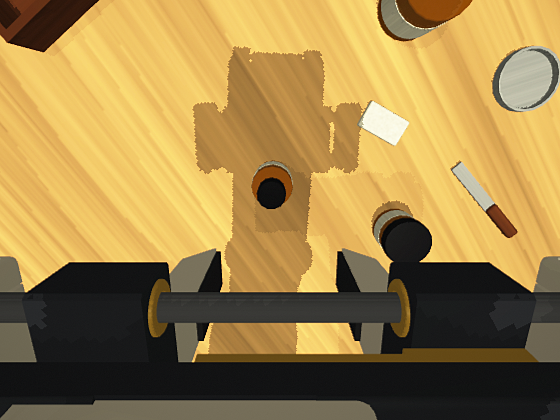

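carry_out --claw '[6,6,6,6,6,6,6,6,6,6,6,1.5,1.5,1.5,1.5,1.5,1.5]' --delta_pos '[[0.2,-0.35,1.3],[0.2,-0.3,2],[0,0,2],[0,0,2],[0,0,2],[0,0,2],[0,0,2],[0,0,2],[0,0,1],[0,0,1],[0,0,0],[0,0,0],[0,0,0],[0,0,0],[0,0,0],[0,0,0],[0,0,0]]' --angular '[[0,0,0],[0,0,0],[0,0,0],[0,0,0],[0,0,0],[0,0,0],[0,0,0],[0,0,0],[0,0,0],[0,0,0],[0,0,0],[0,0,0],[0,0,0],[0,0,0],[0,0,0],[0,0,0],[0,0,0]]'

```text
clock: 23.25
position: [0.3465, 0.2925, 0.0599]
ee_rot: [-2.767, -1.488, -0.001]
force: [-0.0, 0.3, 1.7]
width: 0.297
gripper_force: 25.0
```

carry_out --claw '[1.5,1.5,1.5,1.5,1.5,1.5,1.5,1.5,1.5,1.5,1.5,1.5,1.5,1.5,1.5,1.5,1.5,1.5,1.5,1.5]' --delta_pos '[[0,0,-0.5],[0,0,-1],[0,0,-1.5],[0,0,-1.5],[0,0,-1.5],[0,0,-1],[0.4,1,0],[0.7,1.8,0],[1,2.5,0],[1,2.5,0],[1,2.5,0],[1,2.5,0],[1,2.5,0],[1,2.5,0],[1,2.5,0],[1,2.5,0],[0.9,2.1,0],[0.6,1.6,0],[0.3,0.8,0],[0,0,0]]' --angular '[[0,0,0],[0,0,0],[0,0,0],[0,0,0],[0,0,0],[0,0,0],[0,0,0],[0,0,0],[0,0,0],[0,0,0],[0,0,0],[0,0,0],[0,0,0],[0,0,0],[0,0,0],[0,0,0],[0,0,0],[0,0,0],[0,0,0],[0,0,0]]'

```text
clock: 25.25
position: [0.6352, 0.2315, 0.1286]
ee_rot: [2.768, 1.485, -0.002]
force: [0.2, 0.4, -1.4]
width: 0.296
gripper_force: 25.0
```

```bash
python3 w.py w6 round_large .559 .364
```

```text
tcp [0.6352 0.2315 0.1286] rot [ 2.7679  1.4852 -0.0016] w 2.71 t 25.25 j [-0.1423  0.6501 -0.4635  1.5157  0.3173  1.052  -1.2685]
round_large [('w', 0.56), ('t', 0.75)] [ 0.5597  0.3657 -0.001 ] 8 0.032 
   wrist alone z=0: [0.5596 0.3657] 4 0.023
```

View pics/w6.png

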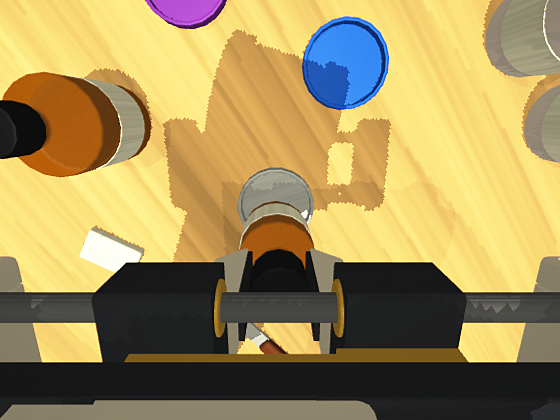

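carry_out --claw '[1.5,1.5,1.5,1.5,1.5,1.5,1.5,1.5,1.5,1.5,1.5]' --delta_pos '[[0.1,-0.2,0.8],[0,0,1.2],[0,0,1.4],[0,0,1.2],[0,0,0.9],[0,0,0.4],[0,0,0.3],[0,0,0.15],[0,0,0.1],[0,0,0.1],[0,0,0]]' --angular '[[0,0,0],[0,0,0],[0,0,0],[0,0,0],[0,0,0],[0,0,0],[0,0,0],[0,0,0],[0,0,0],[0,0,0],[0,0,0]]'

```text
clock: 26.65
position: [0.6333, 0.2348, 0.0644]
ee_rot: [2.767, 1.488, 0.001]
force: [-1.3, 0.3, -1.1]
width: 0.301
gripper_force: 25.0
```

carry_out --claw '[1.5,1.5,1.5,4,6,6,6,6,6,6,6,6,6,6,6,6,6,6,6,6]' --delta_pos '[[0,0,0.1],[0,0,0.07],[0,0,0],[0,0,0],[0,0,0],[0,0,0],[0,0,0],[0,0,-1],[0,0,-2],[0,0,-4],[0,0,-4],[0,0,-4],[0,0,0],[1,-1.9,0],[1.2,-2.4,0],[1.2,-2.4,0],[1.2,-2.4,0],[1.2,-2.4,0],[1,-1.9,0],[0,0,0]]' --angular '[[0,0,0],[0,0,0],[0,0,0],[0,0,0],[0,0,0],[0,0,0],[0,0,0],[0,0,0],[0,0,0],[0,0,0],[0,0,0],[0,0,0],[0,0,0],[0,0,0],[0,0,0],[0,0,0],[0,0,0],[0,0,0],[0,0,0],[0,0,0]]'

```text
clock: 28.65
position: [0.5559, 0.3694, 0.2131]
ee_rot: [-2.76, -1.494, -0.0]
force: [-0.8, -0.5, 0.4]
width: 0.655
gripper_force: 0.0
```

```bash
python3 w.py w7 round_large .5597 .3657 round_small .634 .233 dish_round_large .6747 .0796
```

```text
tcp [0.5559 0.3694 0.2131] rot [-2.7605 -1.4943 -0.0003] w 6.01 t 28.65 j [-0.3521  0.5686 -0.5049  1.4434  0.2805  1.201  -1.47  ]
round_large [('w', 0.75), ('s', 0.58)] [ 0.5595  0.3647 -0.0021] 11 0.118 
   wrist alone z=0: [0.5604 0.3658] 88 0.025
round_small [('w', 0.97), ('t', 0.57), ('s', 0.86)] [0.6312 0.2345 0.0017] 9 0.21 
   wrist alone z=0: [0.632  0.2368] 0 0.418
dish_round_large [('t', 0.61), ('s', 0.69)] [0.6752 0.0817 0.    ] 4 0.077
```

View pics/w7.png

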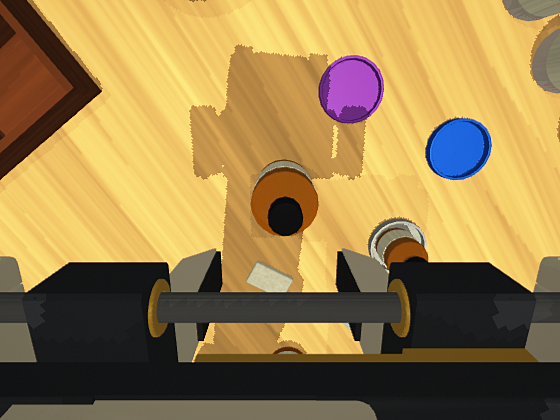

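carry_out --claw '[6,6,6,6,6,6,6,6,6,1.5,1.5,1.5,1.5,1.5,1.5]' --delta_pos '[[-0.1,0.55,0],[0,0,1.3],[0,0,2],[0,0,2],[0,0,2],[0,0,2],[0,0,1.2],[0,0,0.8],[0,0,0],[0,0,0],[0,0,0],[0,0,0],[0,0,0],[0,0,0],[0,0,0]]' --angular '[[0,0,0],[0,0,0],[0,0,0],[0,0,0],[0,0,0],[0,0,0],[0,0,0],[0,0,0],[0,0,0],[0,0,0],[0,0,0],[0,0,0],[0,0,0],[0,0,0],[0,0,0]]'

```text
clock: 30.75
position: [0.5628, 0.3619, 0.0998]
ee_rot: [-2.766, -1.488, -0.001]
force: [-1.3, 1.6, 2.4]
width: 0.303
gripper_force: 25.0
```

carry_out --claw '[1.5,1.5,1.5,1.5,1.5,1.5,1.5,1.5,1.5,1.5,1.5,1.5,1.5,1.5,1.5,1.5,1.5,1.5,1.5,1.5]' --delta_pos '[[0,0,-0.5],[0,0,-1.2],[0,0,-2],[0,0,-2.3],[0,0,-2.5],[0,0,-2],[0,0,-1],[-0.8,1.1,-0.5],[-1.4,2,0],[-1.6,2.3,0],[-1.6,2.3,0],[-1.6,2.3,0],[-1.6,2.3,0],[-1.6,2.3,0],[-1.6,2.3,0],[-1.6,2.3,0],[-1.6,2.3,0],[-1.2,1.8,0],[-0.9,1.2,0],[-0.4,0.6,0]]' --angular '[[0,0,0],[0,0,0],[0,0,0],[0,0,0],[0,0,0],[0,0,0],[0,0,0],[0,0,0],[0,0,0],[0,0,0],[0,0,0],[0,0,0],[0,0,0],[0,0,0],[0,0,0],[0,0,0],[0,0,0],[0,0,0],[0,0,0],[0,0,0]]'

```text
clock: 32.75
position: [0.6759, 0.0742, 0.2186]
ee_rot: [2.768, 1.484, -0.003]
force: [0.1, 0.4, -3.1]
width: 0.298
gripper_force: 25.0
```

```bash
python3 w.py w8 dish_round_large .675 .079
```

```text
tcp [0.6759 0.0742 0.2186] rot [ 2.7684  1.4839 -0.0028] w 2.74 t 32.75 j [ 0.093   0.5789 -0.4641  1.401   0.2643  1.2248 -0.9825]
dish_round_large [('w', 0.9), ('t', 0.8), ('s', 0.97)] [ 0.6745  0.0826 -0.002 ] 6 0.403 
   wrist alone z=0: [0.6769 0.0838] 87 0.457
```

View pics/w8.png

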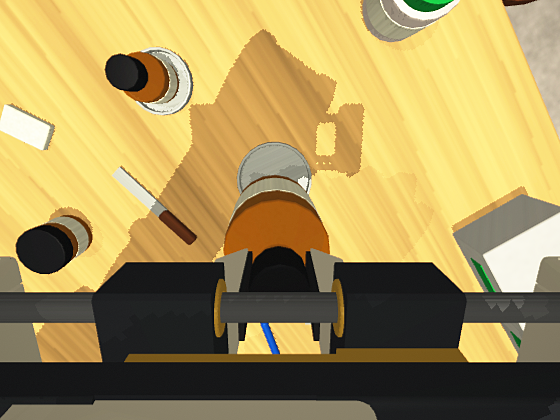

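```bash
python3 - <<'E'
from h import *
from scipy.optimize import least_squares
np.set_printoptions(precision=4,suppress=True)
w=arm.get_image('wrist'); r=max(arm.trace('dish_round_large',w),key=lambda r:r['conf'])['region']
cols=np.where(r.any(0))[0]; top=r.argmax(0); print(cols.min(),cols.max(),top[cols].min())
cc=cols[(cols>cols.min()+4)&(cols<cols.max()-4)&(top[cols]<172)]
t=np.linspace(0,2*np.pi,721)
def f(v):
    q=proj(w,np.c_[v[0]+.042*np.cos(t),v[1]+.042*np.sin(t),np.full(721,.012)]); 
    c=q[:,1].mean(); u=q[q[:,1]<c]; u=u[u[:,0].argsort()]
    return np.interp(cc+.5,u[:,0],u[:,1])-top[cc]
o=least_squares(f,[.675,.079],diff_step=1e-3);print(o.x,np.abs(o.fun).mean())
for k in('top','scene'):
    p=arm.get_image(k); rs=max(arm.trace('dish_round_large',p),key=lambda r:r['conf'])
    m=np.kron(rs['region'],np.ones((S,S),bool)); g=minimize(lambda v:cost([v[0],v[1],0,0],'dish_round_large',[(p,m)]),[.675,.078],method='Nelder-Mead',options=dict(initial_simplex=[[.675,.078],[.68,.078],[.675,.083]])); print(k,g.x,g.fun)
E
```

```text
240 313 145
[0.6759 0.0814] 0.38069136592835306
top [0.6738 0.0866] 0.6329378925331473
scene [0.6739 0.0781] 0.039710001647717874
```

carry_out --claw '[1.5,1.5,1.5,1.5,1.5,1.5,1.5,1.5,1.5,1.5,1.5,1.5,1.5]' --delta_pos '[[0.2,-0.15,0.5],[0.3,-0.2,1],[0,0,1.5],[0,0,1.8],[0,0,1.8],[0,0,1.6],[0,0,1.2],[0,0,0.8],[0,0,0.5],[0,0,0.3],[0,0,0.2],[0,0,0.1],[0,0,0]]' --angular '[[0,0,0],[0,0,0],[0,0,0],[0,0,0],[0,0,0],[0,0,0],[0,0,0],[0,0,0],[0,0,0],[0,0,0],[0,0,0],[0,0,0],[0,0,0]]'

```text
clock: 34.65
position: [0.6758, 0.0832, 0.1068]
ee_rot: [2.767, 1.488, 0.001]
force: [0.2, -0.3, -3.4]
width: 0.299
gripper_force: 25.0
```

```bash
python3 - <<'E'
from h import *
w=arm.get_image('wrist');save(w,'w9');print(arm.observe()['position'],arm.observe()['force'])
E
```

```text
[0.67582378 0.08321863 0.1069004 ] [-0.16102801  0.183122   -2.44001739]
```

View pics/w9.png

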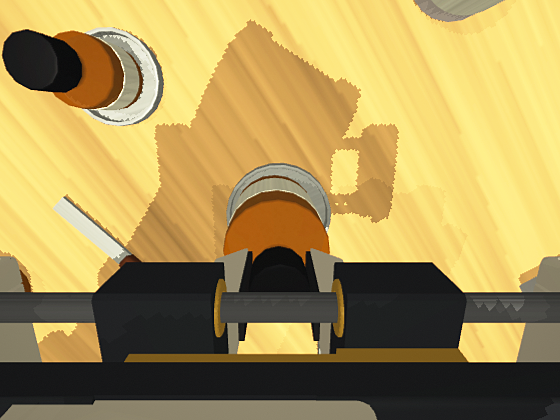

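carry_out --claw '[1.5,1.5,1.5,1.5,1.5]' --delta_pos '[[0,0,0.1],[0,0,0.1],[0,0,0.1],[0,0,0.05],[0,0,0]]' --angular '[[0,0,0],[0,0,0],[0,0,0],[0,0,0],[0,0,0]]'

```text
clock: 35.2
position: [0.6756, 0.0833, 0.103]
ee_rot: [-2.767, -1.488, 0.0]
force: [0.4, 0.5, -2.4]
width: 0.3
gripper_force: 25.0
```

carry_out --claw '[1.5,1.5,1.5]' --delta_pos '[[0,0,0.05],[0,0,0],[0,0,0]]' --angular '[[0,0,0],[0,0,0],[0,0,0]]'

```text
clock: 35.5
position: [0.6757, 0.0834, 0.1029]
ee_rot: [2.767, 1.488, 0.001]
force: [-1.0, 1.3, 1.6]
width: 0.301
gripper_force: 25.0
```

Contact. Release, go up and back away.

carry_out --claw '[4,6,6,6,6,6,6,6,6,6,6,6,6,6,6,6,6,6]' --delta_pos '[[0,0,0],[0,0,0],[0,0,0],[0,0,0],[0,0,-1],[0,0,-2],[0,0,-3],[0,0,-3],[0,0,-3],[0,0,-3],[-1,-1,0],[-2,-2,0],[-2,-2,0],[-2,-2,0],[-2,-2,0],[-2,-2,0],[-1,-1,0],[0,0,0]]' --angular '[[0,0,0],[0,0,0],[0,0,0],[0,0,0],[0,0,0],[0,0,0],[0,0,0],[0,0,0],[0,0,0],[0,0,0],[0,0,0],[0,0,0],[0,0,0],[0,0,0],[0,0,0],[0,0,0],[0,0,0],[0,0,0]]'

```text
clock: 37.3
position: [0.5079, 0.0489, 0.2537]
ee_rot: [2.766, 1.487, 0.0]
force: [-0.4, 1.4, 0.7]
width: 0.651
gripper_force: 0.0
```

```bash
python3 - <<'E'
from h import *
s=arm.get_image('scene')
c=s['frame'][140:330,170:450]
cv2.imwrite('pics/end.png',cv2.cvtColor(cv2.resize(c,None,fx=2.8,fy=2.8,interpolation=cv2.INTER_CUBIC),cv2.COLOR_RGB2BGR))
E
python3 w.py w10 round_large .6755 .083 round_small .634 .233 square_small .648 -.0845 square_large .637 -.22
```

```text
tcp [0.5092 0.0491 0.2536] rot [2.766  1.4869 0.0018] w 6.05 t 37.35 j [ 0.224   0.2779 -0.5308  1.7737  0.1553  1.13   -0.9407]
round_large [('w', 0.89), ('s', 0.67)] [0.6718 0.0858 0.0037] 10 0.058 
   wrist alone z=0: [0.6747 0.0861] 0 0.019
round_small [('t', 0.5), ('s', 0.59)] [0.6286 0.2349 0.0009] 13 0.134 
square_small [('w', 0.63), ('t', 0.83), ('s', 0.68)] [ 0.6464 -0.0855  0.0023] 57 0.126 
   wrist alone z=0: [ 0.6479 -0.086 ] 52 0.087
square_large [('t', 0.67), ('s', 0.92)] [ 0.6366 -0.2217  0.0028] 6 0.074
```

View pics/end.png

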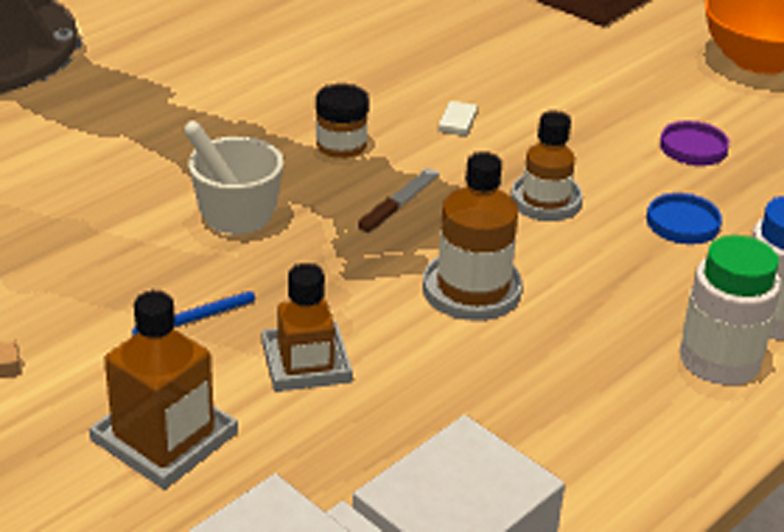

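View pics/w10.png

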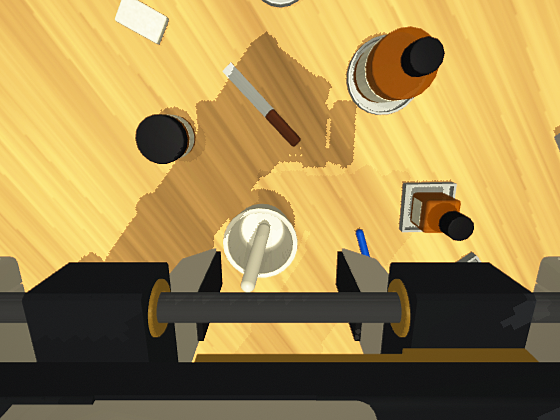

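All four bottles stand upright in their dishes, with their bases measured close to floor height (+1 to +4 mm). In the close-up of the scene view, the large square bottle is at (160,380), the small square at (305,335), the large round at (478,245) and the small round at (550,175). The jars have not moved.

```bash
python3 -c "
from cell import arm
print(arm.sign_off())"
```

```text
the job is handed in; nothing more can be done
None
```

I handed the job in at about 37 s: all four bottles stand upright in their matching dishes, and neither jar was touched.

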